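# Clamp a sample-tube rack on its transport bed and lock the clamp with a T-key

## Robot

A 6-joint arm with a two-finger parallel gripper is mounted at the origin on the work surface. World frame = base frame: x ahead of the robot, y to its left, z up, the work surface at z = 0. Lengths are in m, angles in rad, forces in N, time in s.
With the tool pointing down it reaches from about 0.325 to 1 m from the base axis. Payload 5.1 kg.
Tool frame: the origin (TCP) lies between the finger pads; the fingertips stand 22 mm ahead of it and the grasp point (between the pads) lies 3 mm ahead of it; z points along the fingers, y is the direction in which the jaws open and shut (so a half turn about z gives the same grasp; the last joint's range is limited). The gripper opens to 85 mm and grips with 20 to 120 N. Pads are 22 mm wide; open, the fingers measure 114 mm over their backs; the gripper's body (76 mm by 85 mm) begins 54 mm behind the grasp point. The pads swing forward as they close: fully open they stand 13 mm farther back than shut.
Start: joints at [1.229, 0.124, 1.65, -0, 1.367, -0.083], TCP at [0.166, 0.628, 0.253] pointing down, gripper open.
Joint ranges: [-2.61, 2.61], [-1.02, 2.33], [0.03, 2.71], [-1.35, 4.49], [0.32, 2.68], [-2.91, 2.91]. Speed limits (rad/s): [2.57, 2.57, 3.14, 3.14, 3.14, 3.14].

## Interface

Orientations are given as [roll, pitch, yaw] about the fixed x, y, z axes, in that order (R = Rz(yaw) Ry(pitch) Rx(roll)).
In Python, from cell import sensors, vision, r gives the robot as it stands.
- The arm moves only by the tool step_arm, never from a script. Its argument "motion" is one flat list of numbers, 7 for each row, row after row: the shift along the tool's x, y, z in m, then the turn, a rotation vector about the tool's x, y, z in degrees, then the finger opening in m, from 0 to 0.0854. A call has 1 to 10 rows; each row is the pose to reach, as a shift and turn from the pose commanded when the call began, along the tool's axes at that moment; what a row does not reach only later rows make up. A row lasts 1/8 s, in which the tool goes at most 62.5 mm and 10.7 degrees, less where a joint would pass 70% of its speed; a pose out of reach is approached as far as the arm can. A call with a gripper value outside its range is refused whole. The fingers move at their own pace and stop on an object; the grip force is fixed at half the most. Time passes only in rows, so rows that repeat a pose let the fingers close. It gives the time, the measured TCP pose, the force and the opening at its end, in the units of the state.
- sensors.observe(): the state, without advancing time (a new reading comes with each control period).
- vision.capture(name): name is "scene" or "top" or "wrist"; returns a dict with "frame" (480x640x3 uint8, red, green, blue), "depth" (480x640 float32, m along the optical axis (not along the pixel's ray), 0 where there is no reading), "fovy" (degrees; the focal length in pixels is half the picture's height over the tangent of half this angle, whatever the lens; pixels are square), "cx", "cy" (the principal point, pixels), "dist_coeffs" ([k1, k2, p1, p2, k3] as OpenCV has them; the pictures are not rectified), "world_from_camera" (4x4, takes a point from camera to world coordinates); the wrist camera has in their place "hand_eye" (4x4, takes a point from camera to tool coordinates, whose origin is the TCP and whose axes are the flange's). Camera axes: x right, y up, looking along -z (the intrinsics and any distortion apply to the point x, -y, -z); pixel columns grow to the right and rows downward; lengths in m; the calibration is good to about 2 mm. A picture is of the moment at which its call begins: read the wrist's pose just before it.
- r.close_job(): hands the job in, once; it reports no verdict.
Trained networks look in the newest picture that a camera, given by its name, has taken for a name from the list of things; names that differ only in an ending like _2 or _b are one class to them, and where a whole thing is asked for, a point or a joint stands for the part that bears it (a point fixed in the world has none). Each returns a list of dicts, best first, with "p" (0 to 1); they miss things now and then, are a little off and sometimes report something else, mostly with a low value. They report only what shows in the picture. A call takes as long as a camera call. They do not tell look-alikes from the thing itself.
- vision.look_for(camera, name): "rect" ([centre column, centre row, width, height] in pixels, round what is visible of it).
- vision.silhouettes(camera, name): "region" (480x640 bool, what is visible of it) and "rect" ([centre column, centre row, width, height] in pixels, round what is visible of it).
- vision.landmark_of(camera, name): "pixel" ([row, column] in pixels: a listed point, or the origin of a listed thing).
The state is a dict: "t": time; "joint_positions": joint angles; "qd": joint speeds; "tau": joint torques, N m; "ee_pos": TCP position; "ee_rot": TCP orientation; "wrist_force": force on the tool from outside, world axes, zero at the start; "moment": the same for the moment, N m; "opening": finger opening in m.
Only numpy, scipy, OpenCV 4.12 (cv2) and the standard library are available. Lean on these libraries where they do the work, as an engineer would, in place of code of your own. Each camera call takes 0.05 s, during which the arm holds its last target.

## Task

Slide the clamp by its blue fin along the bed until it has pushed the yellow-capped tube rack up against the dark end stop and its orange spring pad is squeezed about halfway: firm, but not bottomed out. Then take the red-handled T-key from its holder, pass its head down through the slot in the clamp and on through the slot in the bed until its collar rests on the clamp, and turn it a quarter turn so that it locks; let go and leave everything else on the table alone.

Things in the scene. Friction and masses are not known exactly. Their poses are not given: they have to be found in the camera images.
- tray: Clamping bed: aluminium T-slot bed fixed to the table, 120 (x) x 420 (y) mm, deck 34 mm above the table. Origin: centre of its underside, on the table. The clamp slides along its own +y to the end stop. Mid-deck (x = 0) a slot 15 mm wide runs full length between lips 8 mm thick, over a channel 48 mm wide, 4 to 26 mm above the table. Blue side guides 102 mm apart, 10 mm high, y -20 to 210.
- stop_zone (a point): Point on the deck of the bed, on its middle line at y = +145 mm, axes as the bed's. The dark end stop (90 mm wide, 45 mm tall, fixed) has its face somewhere within 20 mm before or after this point; it differs each time and is not reported: see or feel it.
- carriage: The clamp: grey plate 70 mm wide (x), y -75 to +60 mm, 10 mm thick, underside 35 mm above the table; origin in the underside at the centre of its slot; axes as the bed's. Slides along y, travel 140 mm, starts within 20 mm of the rear (-y) end, friction a steady 10 N or so, stays where it is left.
- post (a point): Point on the clamp, in the +y face of its grey post (60 mm ahead of the slot, 56 mm above the table). Ahead of it is the orange pad, 56 mm wide, 42 to 70 mm above the table, front face 28 mm ahead of this point when free. Sprung: gives up to 18 mm at 0.7 N per mm. 5 to 14 mm of give (3.5 to 9.8 N) is a good clamp; pushing the clamp takes this on top of the 10 N friction.
- fin (a point): Middle of the top edge of the blue fin by which the clamp is moved: upright plate 44 mm wide (x), 14 mm thick (y), its top 92 mm above the table, its foot on the plate 45 mm above the table. 65 mm behind (-y) the slot's centre; free space on both its y faces.
- slot (a point): Centre of the slot in the clamp's plate, at the plate's top face (45 mm above the table); the slot is 15 mm wide (x) and 37 mm long (y), goes right through, and lies over the bed's slot. Axes parallel to the bed's.
- rack: White tube rack, 90 (x) x 100 (y) x 60 mm, with 12 yellow-capped tubes (84 mm tall in all), loose on the deck between pad and end stop, short of both; 0.14 to 0.24 kg; slides along the deck at 0.6 to 1.8 N. Origin: centre of its underside, axes about as the bed's.
- key: T-key, steel with red handle, 71 mm tall, 0.12 kg, upright. Origin: centre of the T-head's underside. T-head 32 (y) x 10 (x) x 10 mm tall; shaft 9.5 mm diameter; collar 46 mm across, its underside at z = 32 mm; handle bar 64 (y, as the head) x 14 (x) mm, z 45 to 71 mm. Goes in with the head along the bed's y; collar down, the head is 3 mm below the lips; locks with the handle across the bed, turned either way.
- key_handle (a point): Centre of the red handle bar, 58 mm above the key's origin.
- holder: Grey round cup fixed to the table, 52 mm across, 40 mm tall, hole 38 mm; the key stands in it with the collar resting on its rim, the key's origin 8 mm above the table. Origin: centre of its underside.
- purple_rack: bystander: white rack 100 x 160 mm, 84 mm tall, with 24 purple-capped tubes, at the back; leave alone. Origin: centre of its underside.
- cup_a: bystander: pale specimen jar with blue lid, 60 mm across, 70 mm tall, near the T-key's holder; leave alone. Origin: centre of its underside.
- cup_b: bystander: another pale specimen jar with blue lid, 60 mm across, 70 mm tall, towards the back; leave alone. Origin: centre of its underside.
- meter: bystander: flat white room thermometer with grey screen, 70 x 100 x 20 mm, lying on the table; leave alone. Origin: centre of its underside.
- slide_box: bystander: flat box with grey lid, 84 x 124 x 44 mm; leave alone. Origin: centre of its underside.
- marker: bystander: white marker pen with blue cap, 130 mm long, 17 mm thick, lying between the robot and the clamping bed; leave alone. Origin: centre of its underside.
Not all that is in view belongs to the job. What is meant by the key is not green or purple, and is the smaller of those in its own colour.

How it is judged:
By the outcome, as a careful person would: the job done as asked, in the order asked, and still so for the second after the job is handed in, with the robot touching nothing.
It also fails if it takes over 64 s, if anything falls off the work surface, if the arm or the gripper's body presses on something with over 40 N, if the wrist force passes 120 N, or if a joint passes its speed limit or range.

## Working session

There is one attempt and no reset: what is moved stays moved. The work goes in short steps, Python scripts to look and compute and a tool call to move; the robot and the scene stay as the last step left them, time stands still between calls to the robot, and variables do not carry over. Pictures are saved under pics/ and viewed, and the job is handed in when it is done.

Besides the shell and the picture viewer there is one more tool, called after "Call:" as a command line: name --argument value ..., lists and objects as JSON in quotes. step_arm: Moves the arm, as the interface text tells. Its arguments: {"type":"object","properties":{"motion":{"type":"array","items":{"type":"number"}}},"required":["motion"]}

```bash
ls; mkdir -p pics; cat > h.py <<'E'
import numpy as np, cv2
from cell import sensors, vision, r
from scipy.spatial.transform import Rotation as R
def cap(n,save=None):
    c=vision.capture(n)
    if save: cv2.imwrite('pics/'+save,c['frame'][:,:,::-1])
    return c
def K(c):
    f=240/np.tan(np.radians(c['fovy'])/2)
    return np.array([[f,0,c['cx']],[0,f,c['cy']],[0,0,1.]])
def W(c,st=None):
    if 'world_from_camera' in c: return np.array(c['world_from_camera'])
    T=np.eye(4);T[:3,:3]=R.from_euler('xyz',st['ee_rot']).as_matrix();T[:3,3]=st['ee_pos']
    return T@np.array(c['hand_eye'])
def ray(c,px,Wm):
    # px Nx2 (col,row) -> origin, dirs (z-depth 1)
    u=cv2.undistortPoints(np.array(px,float).reshape(-1,1,2),K(c),np.array(c['dist_coeffs'],float)).reshape(-1,2)
    d=np.c_[u[:,0],-u[:,1],-np.ones(len(u))]
    return Wm[:3,3],d@Wm[:3,:3].T
def atz(c,px,z,Wm):
    o,d=ray(c,px,Wm); return o+d*((z-o[2])/d[:,2])[:,None]
def cloud(c,Wm):
    h,w=c['depth'].shape
    vv,uu=np.mgrid[:h,:w]
    o,d=ray(c,np.c_[uu.ravel(),vv.ravel()],Wm)
    return (o+d*c['depth'].ravel()[:,None]).reshape(h,w,3)
def proj(c,P,Wm):
    p=(np.atleast_2d(P)-Wm[:3,3])@Wm[:3,:3]
    q=np.c_[p[:,0],-p[:,1],-p[:,2]]
    return cv2.projectPoints(q.reshape(-1,1,3),np.zeros(3),np.zeros(3),K(c),np.array(c['dist_coeffs'],float))[0].reshape(-1,2)
E
python3 - <<'E'
from h import *
s=sensors.observe(); print(s)
for n in ('scene','top','wrist'):
    c=cap(n,n+'0.png'); print(n,c['fovy'],c['cx'],c['cy'],c['dist_coeffs'],W(c,s).round(3).tolist())
    for k in ['tray','carriage','fin','slot','post','rack','key','key_handle','holder','stop_zone','marker','cup_a']:
        try:
            L=vision.landmark_of(n,k); print(k,[(np.round(x['pixel']).tolist(),round(x['p'],2)) for x in L[:3]])
        except Exception as e: print(k,e)
print(sensors.observe()['t'])
E
```

```text
pics
{'t': 0.0, 'joint_positions': array([ 1.22939905e+00,  1.24502387e-01,  1.65164121e+00, -1.88149070e-05,
        1.36752760e+00, -8.25990936e-02]), 'qd': array([ 0.00039599,  0.00092944, -0.00089998,  0.00074367, -0.00073577,
       -0.00149492]), 'tau': array([ 2.18880763e-03, -4.23612356e+01, -3.65456629e+01,  4.86916440e-05,
        6.87083069e-03, -9.94575942e-06]), 'ee_pos': array([0.1661916 , 0.62781691, 0.25207413]), 'ee_rot': array([-3.13951967e+00, -1.53134055e-04,  2.88279813e+00]), 'wrist_force': array([ 0.42154224, -0.00135005, -0.11311742]), 'moment': array([-0.00978256, -0.00388777,  0.06693827]), 'opening': 0.08511760884931276}
scene 43.04435568380308 317.39873397532756 240.80132558890483 [0.04474413 0.         0.         0.         0.        ] [[0.774, -0.332, 0.539, 1.33], [0.633, 0.399, -0.664, -0.938], [0.006, 0.855, 0.519, 0.842], [0.0, 0.0, 0.0, 1.0]]
tray [([269.0, 335.0], 0.67)]
carriage [([282.0, 307.0], 0.8)]
fin [([274.0, 286.0], 0.62)]
slot [([280.0, 305.0], 0.66)]
post [([235.0, 365.0], 0.68), ([262.0, 322.0], 0.65), ([214.0, 416.0], 0.36)]
rack [([25
[... 892 characters left out ...]
.3)]
key [([256.0, 436.0], 0.77), ([307.0, 435.0], 0.68), ([262.0, 480.0], 0.65)]
key_handle [([323.0, 497.0], 0.86), ([256.0, 439.0], 0.63), ([309.0, 440.0], 0.62)]
holder []
stop_zone [([236.0, 237.0], 0.66)]
marker [([313.0, 334.0], 0.65)]
cup_a [([196.0, 450.0], 0.84), ([168.0, 394.0], 0.68), ([230.0, 344.0], 0.15)]
wrist 67.53197695089771 323.8738030699783 240.24635039695067 [-0.06265685  0.          0.          0.          0.        ] [[0.257, -0.916, -0.309, 0.086], [0.966, 0.243, 0.085, 0.65], [-0.003, -0.321, 0.947, 0.374], [0.0, 0.0, 0.0, 1.0]]
tray [([375.0, 86.0], 0.53)]
carriage []
fin []
slot []
post []
rack []
key []
key_handle []
holder []
stop_zone []
marker []
cup_a []
1.95
```

View pics/scene0.png

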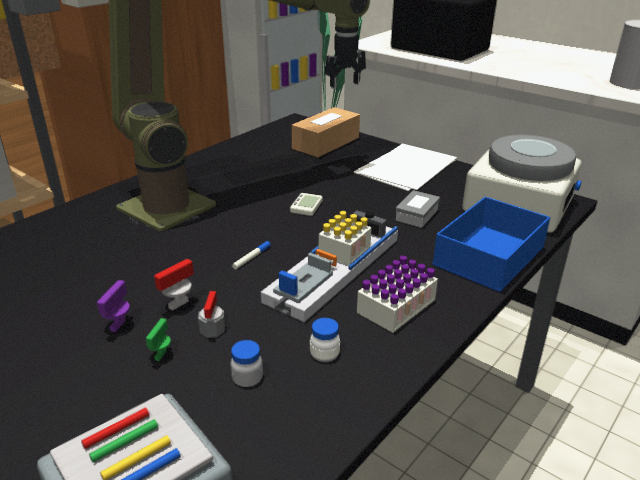

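View pics/top0.png

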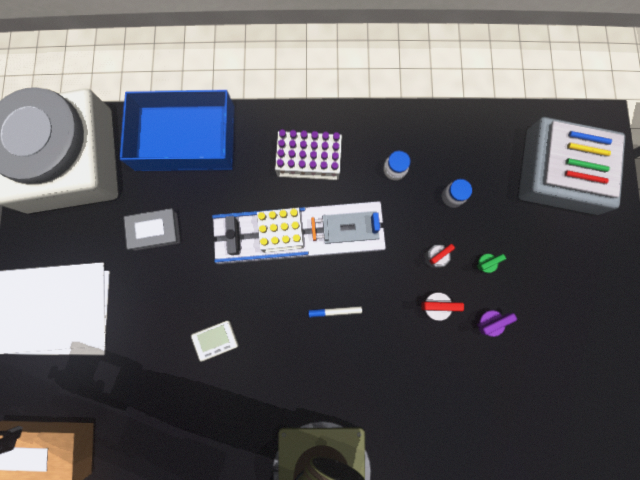

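View pics/wrist0.png

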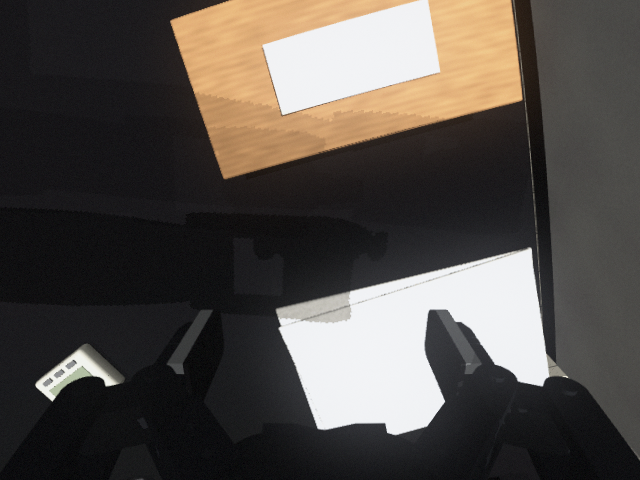

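The smaller red key is in the grey cup at about (440,256) in the top picture; the larger red one at (440,307) is a decoy. The clamp slides towards the image left (world +y), and the fin is at (376,222).

```bash
python3 - <<'E'
from h import *
s=sensors.observe()
c=cap('top'); Wm=W(c); P=cloud(c,Wm); np.savez('top0.npz',P=P,f=c['frame'])
f=c['frame'].astype(int); 
hsv=cv2.cvtColor(c['frame'],cv2.COLOR_RGB2HSV)
def box(m,name):
    pts=P[m]; pts=pts[np.isfinite(pts).all(1)]
    rect=cv2.minAreaRect(pts[:,:2].astype(np.float32)*1000)
    print(name,len(pts),'z',np.percentile(pts[:,2],[2,50,98]).round(3),'rect',np.round(rect[0],1),np.round(rect[1],1),round(rect[2],1))
    return pts
vv,uu=np.mgrid[:480,:640]
def roi(a,b,c_,d): return (uu>a)&(uu<b)&(vv>c_)&(vv<d)
red=((hsv[...,0]<6)|(hsv[...,0]>174))&(hsv[...,1]>150)&(hsv[...,2]>60)
blue=(hsv[...,0]>100)&(hsv[...,0]<125)&(hsv[...,1]>150)
box(red&roi(425,460,238,270)&(P[...,2]>.07),'keyhandle')
box(red&roi(420,470,295,320),'bigkey')
box(blue&roi(368,384,208,236)&(P[...,2]>.085),'fin')
br=roi(200,395,195,268)
dk=br&(abs(P[...,2]-.034)<.004); box(dk,'deck')
pl=br&(abs(P[...,2]-.045)<.003)&roi(315,385,205,250)&(hsv[...,1]<60); box(pl,'plate')
ora=(hsv[...,0]>6)&(hsv[...,0]<20)&(hsv[...,1]>150)&br; box(ora,'pad')
st=br&roi(222,245,210,256)&(P[...,2]>.065); box(st,'stop')
yel=(hsv[...,0]>22)&(hsv[...,0]<35)&(hsv[...,1]>120)&br; box(yel&(P[...,2]>.08),'caps')
rk=br&roi(250,310,200,256)&(abs(P[...,2]-.060)<.004); box(rk,'racktop')
# gray cup rim
box(roi(420,460,235,275)&(abs(P[...,2]-.04)<.006)&~red,'cup')
box(roi(420,460,235,275)&(P[...,2]>.02),'cupall')
im=cv2.resize(c['frame'][190:280,200:480,::-1],None,fx=2.8,fy=2.8,interpolation=cv2.INTER_CUBIC); cv2.imwrite('pics/topz.png',im)
for k in ['key_handle']:
    pass
E
```

```text
keyhandle 143 z [0.073 0.079 0.083] rect [ 516.8 -291.1] [13.9 61.2] 37.5
bigkey 347 z [0.    0.1   0.104] rect [ 392.1 -177.7] [362.1  22.4] 89.8
fin 94 z [0.086 0.091 0.095] rect [497.5 -75.2] [ 27.9 256.8] 58.7
deck 3250 z [0.03  0.034 0.038] rect [578.8  52.7] [120.9 421.5] 4.6
plate 1060 z [0.042 0.045 0.048] rect [588.8 -76.5] [ 70.2 134.9] 4.2
pad 62 z [0.065 0.07  0.073] rect [500.5   8.2] [211.2   7.2] 4.6
stop 433 z [0.068 0.079 0.089] rect [484.2 134.9] [310.1  70.2] 43.1
caps 451 z [0.111 0.118 0.121] rect [576.7  93.7] [75.  90.1] 5.6
racktop 2 z [0.058 0.058 0.058] rect [562.1  42. ] [46.9  0. ] -174.1
cup 193 z [0.036 0.043 0.046] rect [ 517.1 -292.8] [51.1 50.3] 88.5
cupall 446 z [0.022 0.046 0.082] rect [ 450.4 -163.9] [ 54.6 348.1] 27.2
```

View pics/topz.png

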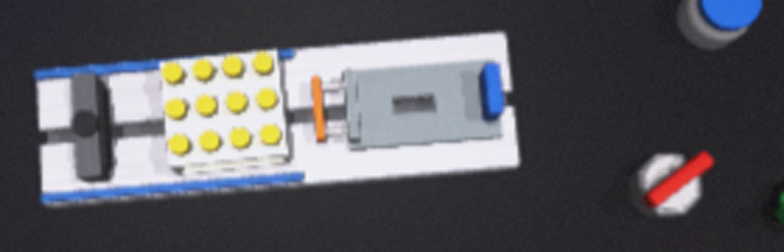

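```bash
cat >> h.py <<'E'
def mv(pos,yaw_deg,st=None,base=None):
    """tool-frame shift (m) and rotvec (deg) to reach pos with tool down at yaw"""
    if base is None:
        st=st or sensors.observe(); p=np.array(st['ee_pos']); Rm=R.from_euler('xyz',st['ee_rot'])
    else: p,Rm=np.array(base[0]),R.from_euler('xyz',[np.pi,0,np.radians(base[1])])
    Rt=R.from_euler('xyz',[np.pi,0,np.radians(yaw_deg)])
    return Rm.inv().apply(np.array(pos)-p).round(4), (Rm.inv()*Rt).as_rotvec(degrees=True).round(2)
E
python3 - <<'E'
from h import *
d=np.load('top0.npz');P=d['P'];f=d['f'];hsv=cv2.cvtColor(f,cv2.COLOR_RGB2HSV)
vv,uu=np.mgrid[:480,:640]
def roi(a,b,c_,d): return (uu>a)&(uu<b)&(vv>c_)&(vv<d)
br=roi(208,392,198,266)
dk=br&(abs(P[...,2]-.034)<.004); pts=P[dk][:,:2]*1000
rect=cv2.minAreaRect(pts.astype(np.float32));print(rect)
yaw=np.radians(4.6); ey=np.array([-np.sin(yaw),np.cos(yaw)]); ex=np.array([np.cos(yaw),np.sin(yaw)])
c0=np.array(rect[0])
B=(P[...,:2]*1000-c0)@np.c_[ex,ey]  # bed coords
def rng(m,n):
    b=B[m]; z=P[m][:,2]*1000
    print(n,len(b),'x',np.percentile(b[:,0],[0,3,50,97,100]).round(1),'y',np.percentile(b[:,1],[0,3,50,97,100]).round(1),'z',np.percentile(z,[3,50,97]).round(0))
z=P[...,2]*1000; inb=(abs(B[...,0])<62)&(abs(B[...,1])<212)
h,s,v=hsv[...,0],hsv[...,1],hsv[...,2]
rng(inb&(abs(z-34)<3),'deck')
rng(inb&(h>100)&(h<125)&(s>150)&(z>80)&(B[...,1]<-150),'fin')
rng(inb&(h>6)&(h<20)&(s>150)&(z>62),'pad')
rng(inb&(abs(z-45)<2.5)&(B[...,1]<-50)&(s<60)&(abs(B[...,0])<40),'plate')
rng(inb&(z>60)&(v<110)&(B[...,1]>100)&(s<80),'stop')
rng(inb&(z>54)&(v>150)&(s<60)&(B[...,1]>-20)&(B[...,1]<130),'rack')
rng(inb&(z>54)&(v>60)&(s<90)&(B[...,1]<-20),'post')
rng(inb&(h>22)&(h<35)&(s>120)&(z>74),'caps')
dk2=inb&(z<30)&(z>-5); rng(dk2&(abs(B[...,0])<25),'slotlow')
# slot center from clamp: low points in plate region
sl=inb&(abs(B[...,0])<15)&(B[...,1]<-90)&(B[...,1]>-150)&(v<80); rng(sl,'clampslot')
# key
k=np.array([517,-292]); D=np.linalg.norm(P[...,:2]*1000-k,axis=-1)
m=(D<35)&(z>15); hh,ed=np.histogram(z[m],bins=np.arange(14,90,3)); print(list(zip(ed.astype(int),hh)))
for dd in range(0,32,4):
    mm=m&(D>=dd)&(D<dd+4)&~((s>150)); print(dd,np.round(np.percentile(z[mm],[10,50,90]),0) if mm.any() else None)
red=m&(s>150)&(z>72); rc=cv2.minAreaRect((P[red][:,:2]*1000).astype(np.float32)); print(rc)
q=P[red][:,:2]*1000; u,S,vt=np.linalg.svd(q-q.mean(0)); print(q.mean(0),vt[0],np.degrees(np.arctan2(-vt[0][0],vt[0][1])))
print('slot W',c0+ey*-122,'fin',c0-ey*187)
for nm,px in [('cupA',(457,193)),('cupB',(398,165)),('green',(488,262)),('purple',(492,322))]: print(nm,(P[px[1],px[0]]*1000).round(0))
E
```

```text
((578.7919311523438, 52.729827880859375), (120.93983459472656, 421.4752197265625), 4.550288677215576)
deck 2928 x [-60.6 -58.7 -15.   56.4  60.4] y [-210.7 -204.7  -30.   202.9  210.6] z [31. 34. 37.]
fin 97 x [-22.3 -21.2  -3.5  16.4  18.1] y [-193.3 -192.6 -185.2 -180.  -179.9] z [84. 91. 95.]
pad 61 x [-27.4 -26.1  -3.6  21.3  24. ] y [-41.7 -41.4 -38.2 -35.  -34.6] z [65. 70. 73.]
plate 963 x [-35.8 -33.9  -3.2  32.9  34.8] y [-196.8 -186.1 -131.9  -75.4  -62.1] z [43. 45. 47.]
stop 227 x [-45.  -44.3  -2.9  35.9  43.8] y [144.8 145.1 150.1 168.6 171. ] z [62. 76. 89.]
rack 1023 x [-44.4 -42.3  -5.2  44.3  47. ] y [-9.3 -6.9 41.1 89.  91.4] z [90. 94. 98.]
post 167 x [-30.5 -28.8  -0.7  26.   27.9] y [-194.1 -191.5  -64.8  -43.9  -34.3] z [57. 71. 82.]
caps 451 x [-37.  -34.9   0.3  35.6  39.3] y [-4.  -1.6 46.3 83.4 86.1] z [112. 118. 120.]
slotlow 355 x [-22.2  -1.7   5.2  11.6  23.1] y [-211.9 -205.3  -14.8  206.4  212. ] z [-0.  4. 29.]
clampslot 2 x [ 9.7  9.8 10.4 11.  11. ] y [-133.  -132.3 -122.5 -112.7 -112.1] z [-0.  1.  2.]
[(np.int64(14), np.int64(3)), (np.int64(17), 
[... 459 characters left out ...]
.int64(65), np.int64(4)), (np.int64(68), np.int64(6)), (np.int64(71), np.int64(3)), (np.int64(74), np.int64(42)), (np.int64(77), np.int64(77)), (np.int64(80), np.int64(31)), (np.int64(83), np.int64(3)), (np.int64(86), np.int64(0))]
0 None
4 [76. 78. 79.]
8 [44. 46. 76.]
12 [43. 45. 48.]
16 [42. 45. 49.]
20 [38. 43. 46.]
24 [20. 37. 41.]
28 [30. 65. 71.]
((516.759521484375, -291.1274108886719), (13.8527250289917, 61.19471740722656), 37.51448440551758)
[ 517.41257178 -291.01193252] [-0.5930532   0.80516327] 36.37397338735251
slot W [588.57619992 -68.87719529] fin [ 593.78913    -133.66782239]
cupA [ 667. -338.   64.]
cupB [ 737. -194.   69.]
green [ 496. -401.   70.]
purple [ 355. -398.   81.]
```

```bash
python3 - <<'E'
from h import *
print(mv([.5938,-.1337,.22],184.5))
E
```

```text
(array([-0.6082, -0.6273,  0.0333]), array([ -0.  ,  -0.  , -19.33]))
```

Call:
step_arm --motion '[-0.304,-0.3137,0.0,0,0,-10,0.085,-0.6082,-0.6273,0.033,0,0,-19.3,0.06,-0.6082,-0.6273,0.033,0,0,-19.3,0.06,-0.6082,-0.6273,0.033,0,0,-19.3,0.06,-0.6082,-0.6273,0.033,0,0,-19.3,0.06,-0.6082,-0.6273,0.033,0,0,-19.3,0.06,-0.6082,-0.6273,0.033,0,0,-19.3,0.06,-0.6082,-0.6273,0.033,0,0,-19.3,0.06,-0.6082,-0.6273,0.033,0,0,-19.3,0.06,-0.6082,-0.6273,0.033,0,0,-19.3,0.06]'

```text
t: 3.25
ee_pos: [0.4726, 0.0816, 0.2309]
ee_rot: [3.141, 0.001, -3.064]
wrist_force: [0.4, 1.0, 0.1]
opening: 0.0601
```

```bash
python3 - <<'E'
from h import *
print(mv([.5938,-.1337,.22],184.5))
E
```

```text
(array([-0.104 , -0.2241,  0.011 ]), array([ 0.01,  0.09, -0.04]))
```

Call:
step_arm --motion '[-0.104,-0.224,0.011,0,0,0,0.06,-0.104,-0.224,0.011,0,0,0,0.06,-0.104,-0.224,0.011,0,0,0,0.06,-0.104,-0.224,0.011,0,0,0,0.06,-0.104,-0.224,0.011,0,0,0,0.06,-0.104,-0.224,0.011,0,0,0,0.06]'

```text
t: 4.0
ee_pos: [0.5928, -0.1315, 0.2191]
ee_rot: [3.141, -0.001, -3.064]
wrist_force: [0.7, 0.8, 0.3]
opening: 0.0598
```

```bash
python3 - <<'E'
from h import *
s=sensors.observe(); print(s['t'],s['ee_pos'],s['ee_rot'],s['joint_positions'].round(2)); c=cap('wrist','w1.png'); np.savez('w1.npz',f=c['frame'],d=c['depth'])
Wm=W(c,s); P=cloud(c,Wm)
hsv=cv2.cvtColor(c['frame'],cv2.COLOR_RGB2HSV);h,sa,v=[hsv[...,i].astype(int) for i in range(3)]
z=P[...,2]
m=(h>100)&(h<125)&(sa>150)&(z>.087)&(z<.097)&(np.linalg.norm(P[...,:2]-[.594,-.134],axis=-1)<.04)
rc=cv2.minAreaRect((P[m][:,:2]*1000).astype(np.float32));print(m.sum(),rc,np.median(z[m]))
print(mv([.5938,-.1337,.22],184.5))
for k in ['fin','slot']:
    print(k,[(x['pixel'],x['p']) for x in vision.landmark_of('wrist',k)])
    for x in vision.landmark_of('wrist',k)[:1]:
        print(atz(c,[x['pixel'][::-1]],{'fin':.092,'slot':.045}[k],Wm))
E
```

```text
4.0 [ 0.59280086 -0.13152098  0.21914165] [ 3.14097464e+00 -7.10451608e-04 -3.06400670e+00] [-0.31  0.05  1.78  0.    1.31 -1.96]
1007 ((590.507080078125, -131.38265991210938), (42.2727165222168, 13.212556838989258), 4.727124214172363) 0.09273262051388029
(array([-0.0009, -0.0029, -0.0006]), array([ 0.03, -0.02, -0.  ]))
fin [([238.6, 324.2], 0.58)]
[[ 0.59295092 -0.13032506  0.092     ]]
slot [([218.1, 399.8], 0.68)]
[[ 0.58519984 -0.06606721  0.045     ]]
```

View pics/w1.png

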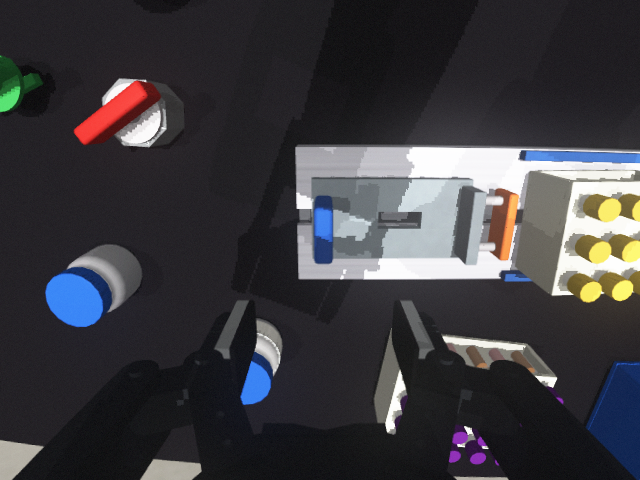

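Call:
step_arm --motion '[0,-0.001,0.07,0,0,0,0.06,0,-0.001,0.12,0,0,0,0.06,0,-0.001,0.139,0,0,0,0.06,0,-0.001,0.139,0,0,0,0.06,0,-0.001,0.139,0,0,0,0.03,0,-0.001,0.139,0,0,0,0.01,0,-0.001,0.139,0,0,0,0.01,0,-0.001,0.139,0,0,0,0.01,0,-0.001,0.139,0,0,0,0.01]'

```text
t: 5.38
ee_pos: [0.5945, -0.1326, 0.083]
ee_rot: [-3.141, 0.003, -3.064]
wrist_force: [-1.6, 1.9, 6.6]
opening: 0.013
```

Call:
step_arm --motion '[0,0.005,-0.002,0,0,0,0.01,0,0.014,-0.002,0,0,0,0.01,0,0.024,-0.002,0,0,0,0.01,0,0.034,-0.002,0,0,0,0.01,0,0.044,-0.002,0,0,0,0.01,0,0.054,-0.002,0,0,0,0.01,0,0.061,-0.002,0,0,0,0.01,0,0.066,-0.002,0,0,0,0.01,0,0.069,-0.002,0,0,0,0.01,0,0.07,-0.002,0,0,0,0.01]'

```text
t: 6.62
ee_pos: [0.5893, -0.0655, 0.0831]
ee_rot: [-3.136, 0.005, -3.064]
wrist_force: [4.9, -11.1, -5.3]
opening: 0.013
```

```bash
cat > meas.py <<'E'
from h import *
import sys
s=sensors.observe(); print(s['t'],s['ee_pos'].round(4),s['wrist_force'].round(2),s['opening'])
c=cap('top',sys.argv[1]+'_t.png'); P=cloud(c,W(c))*1000; hsv=cv2.cvtColor(c['frame'],cv2.COLOR_RGB2HSV);h,sa,v=[hsv[...,i].astype(int) for i in range(3)]
yaw=np.radians(4.6); ey=np.array([-np.sin(yaw),np.cos(yaw)]); ex=np.array([np.cos(yaw),np.sin(yaw)]);c0=np.array([578.8,52.7])
B=(P[...,:2]-c0)@np.c_[ex,ey];z=P[...,2];inb=(abs(B[...,0])<55)&(abs(B[...,1])<212)
def rng(m,n):
    b=B[m]
    if len(b): print(n,len(b),'x',np.percentile(b[:,0],[0,3,50,97,100]).round(1),'y',np.percentile(b[:,1],[0,3,50,97,100]).round(1))
rng(inb&(h>6)&(h<20)&(sa>150)&(z>62),'pad')
rng(inb&(z>60)&(v<110)&(B[...,1]>125)&(sa<80),'stop')
rng(inb&(z>88)&(z<100)&(v>150)&(sa<60)&(B[...,1]>-20),'rack')
rng(inb&(h>22)&(h<35)&(sa>120)&(z>74),'caps')
rng(inb&(z>64)&(v>60)&(sa<70)&(h>95)&(B[...,1]<60)&(abs(B[...,0])<28)&(z<85),'post?')
c=cap('wrist',sys.argv[1]+'_w.png'); Wm=W(c,s); np.savez(sys.argv[1]+'.npz',f=c['frame'],d=c['depth'],W=Wm)
P=cloud(c,Wm)*1000; hsv=cv2.cvtColor(c['frame'],cv2.COLOR_RGB2HSV);h,sa,v=[hsv[...,i].astype(int) for i in range(3)]
B=(P[...,:2]-c0)@np.c_[ex,ey];z=P[...,2];inb=(abs(B[...,0])<55)&(abs(B[...,1])<212)
rng(inb&(h>6)&(h<20)&(sa>150)&(z>62)&(z<75),'W pad')
rng(inb&(z>62)&(z<75)&(sa<70)&(v>60)&(B[...,1]<70)&(B[...,1]>-90)&(abs(B[...,0])<26),'W post')
E
python3 meas.py p1
```

```text
6.625 [ 0.5893 -0.0655  0.0831] [  4.94 -11.13  -5.3 ] 0.013017438678296443
pad 68 x [-27.1 -26.5  -1.7  24.1  26. ] y [22.8 23.  26.3 29.6 30. ]
stop 226 x [-44.6 -44.   -3.4  33.9  41.2] y [144.6 145.1 150.  168.4 171.1]
rack 951 x [-42.1 -40.8  -3.9  45.6  48.1] y [ 30.9  32.7  81.  128.  130.9]
caps 464 x [-35.4 -33.7   1.3  37.2  40.9] y [ 35.3  37.6  86.  122.9 125.5]
post? 101 x [-28.  -27.3  -0.8  25.9  27.5] y [-5.8 -5.6 -0.9  4.1  4.4]
W pad 1298 x [-18.9 -12.1  11.3  25.   26.7] y [23.8 24.4 25.5 29.7 32.5]
W post 3443 x [-26.  -25.   -4.3  23.9  26. ] y [-4.3 -3.6 -1.4  6.2 19.1]
```

```bash
python3 - <<'E'
import cv2
a=cv2.imread('pics/p1_t.png')[190:280,200:400]; b=cv2.imread('pics/p1_w.png')
a=cv2.resize(a,None,fx=3.2,fy=3.2); 
import numpy as np
cv2.imwrite('pics/p1.png',np.vstack([cv2.resize(a,(560,252)),cv2.resize(b,(560,340))]))
E
```

```text
(no output)
```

View pics/p1.png

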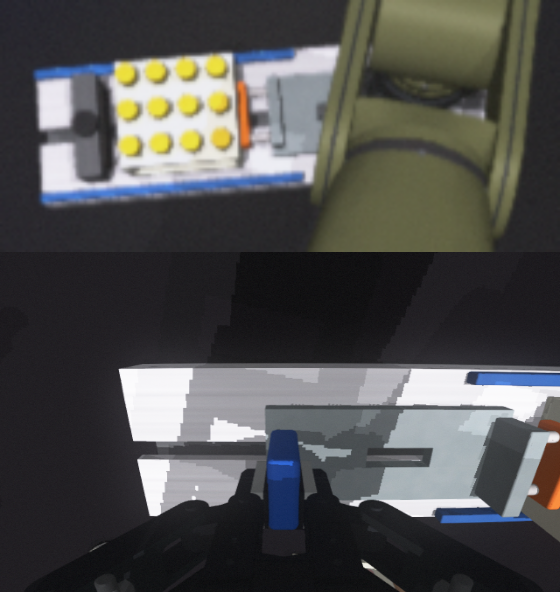

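Call:
step_arm --motion '[0,0.004,0,0,0,0,0.01,0,0.008,0,0,0,0,0.01,0,0.011,0,0,0,0,0.01,0,0.012,0,0,0,0,0.01]'

```text
t: 7.22
ee_pos: [0.5884, -0.0536, 0.0832]
ee_rot: [-3.136, 0.005, -3.064]
wrist_force: [5.7, -11.0, -5.3]
opening: 0.0133
```

Call:
step_arm --motion '[0,0.001,0,0,0,0,0.01,0,0.002,0,0,0,0,0.01,0,0.003,0,0,0,0,0.01]'

```text
t: 7.6
ee_pos: [0.5881, -0.0508, 0.0832]
ee_rot: [-3.136, 0.005, -3.064]
wrist_force: [5.7, -11.9, -5.6]
opening: 0.0128
```

Call:
step_arm --motion '[0,0.001,0,0,0,0,0.01,0,0.002,0,0,0,0,0.01,0,0.003,0,0,0,0,0.01]'

```text
t: 7.98
ee_pos: [0.5879, -0.0482, 0.0832]
ee_rot: [-3.135, 0.005, -3.064]
wrist_force: [5.4, -13.9, -4.6]
opening: 0.0131
```

```bash
python3 meas.py p2
```

```text
7.975 [ 0.5879 -0.0482  0.0832] [  5.44 -13.92  -4.57] 0.013063301006619277
pad 70 x [-28.1 -26.2  -1.9  23.1  25.3] y [37.  37.3 40.7 44.2 44.6]
stop 161 x [-44.9 -44.4  -3.4  35.8  40.1] y [140.5 149.3 154.6 168.6 171.2]
rack 929 x [-42.  -40.7  -4.   45.6  48.3] y [ 45.6  47.1  95.5 142.2 145. ]
caps 467 x [-35.  -33.8   2.5  38.1  41. ] y [ 49.3  52.5 100.1 137.2 141.1]
post? 101 x [-27.3 -25.9   0.9  26.6  27.8] y [11.5 11.7 16.5 21.3 21.6]
W pad 1841 x [-28.  -20.1   7.7  24.5  31.3] y [37.3 38.6 39.9 44.9 47.7]
W post 2794 x [-26.  -25.   -6.1  24.3  26. ] y [-89.9  13.6  17.7  24.2  48.9]
```

Call:
step_arm --motion '[0,0.001,0,0,0,0,0.01,0,0.002,0,0,0,0,0.01,0,0.003,0,0,0,0,0.01,0,0.004,0,0,0,0,0.01]'

```text
t: 8.57
ee_pos: [0.5877, -0.0448, 0.0832]
ee_rot: [-3.134, 0.005, -3.064]
wrist_force: [6.4, -15.3, -5.4]
opening: 0.013
```

```bash
python3 meas.py p3
```

```text
8.575 [ 0.5877 -0.0448  0.0832] [  6.43 -15.33  -5.41] 0.012963603458826928
pad 70 x [-28.3 -26.   -1.6  22.9  25.4] y [37.2 37.2 40.7 44.2 44.6]
stop 160 x [-44.6 -44.3  -3.8  35.6  40.4] y [140.7 148.8 154.6 168.7 171.2]
rack 928 x [-42.  -40.4  -4.   45.2  48. ] y [ 45.4  47.   95.3 142.  145.6]
caps 470 x [-35.4 -33.9   2.4  38.3  40.9] y [ 49.4  51.6  99.9 137.3 140.9]
post? 97 x [-27.9 -25.7   1.   27.2  27.3] y [15.2 15.2 20.  24.6 25. ]
W pad 2395 x [-29.7 -25.5   3.3  24.1  30.2] y [37.8 38.7 40.  45.6 48. ]
W post 2974 x [-26.  -25.   -5.2  24.4  26. ] y [-88.9 -85.5  21.5  47.8  49.3]
```

Call:
step_arm --motion '[0,-0.003,0,0,0,0,0.01,0,-0.003,0,0,0,0,0.05,0,-0.003,0,0,0,0,0.05,0,-0.003,0,0,0,0,0.05,0,-0.003,-0.04,0,0,0,0.05,0,-0.003,-0.1,0,0,0,0.05,0,-0.003,-0.14,0,0,0,0.05,0,-0.003,-0.14,0,0,0,0.05,0,-0.003,-0.14,0,0,0,0.05]'

```text
t: 9.8
ee_pos: [0.5857, -0.0436, 0.2218]
ee_rot: [3.141, -0.001, -3.063]
wrist_force: [-0.7, 0.6, -0.4]
opening: 0.0499
```

```bash
python3 meas.py p4
```

```text
9.8 [ 0.5857 -0.0436  0.2218] [-0.66  0.56 -0.42] 0.049923500886372554
pad 70 x [-28.1 -25.9  -1.7  23.1  25.9] y [37.1 37.2 40.7 44.3 44.5]
stop 160 x [-44.8 -44.2  -3.5  36.1  41.2] y [141.2 148.9 154.7 169.  171.2]
rack 913 x [-42.2 -40.5  -4.   45.2  48.1] y [ 45.   47.   95.2 142.6 145.2]
caps 472 x [-35.4 -33.9   2.2  38.3  40.8] y [ 49.5  52.3 100.2 137.3 141. ]
post? 95 x [-26.4 -25.5   0.5  25.4  27.4] y [15.1 15.4 19.7 24.6 25.3]
W pad 643 x [-28.5 -27.7  -3.   24.3  26.5] y [38.8 39.4 42.4 46.5 48. ]
W post 1013 x [-26.  -24.9  -1.4  24.7  26. ] y [15.1 17.3 20.1 48.  48.6]
```

View pics/p4_w.png

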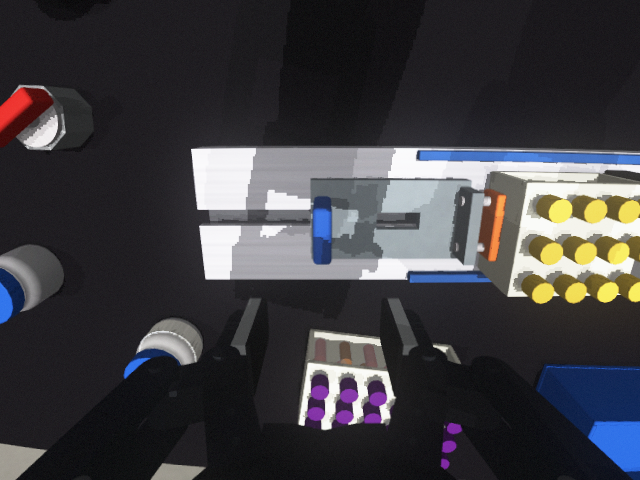

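```bash
python3 - <<'E'
from h import *
d=np.load('p4.npz');f=d['f'];dep=d['d'];Wm=d['W']
from cell import vision
c=vision.capture('wrist'); s=sensors.observe(); print(s['ee_pos'])
P=cloud(c,W(c,s))*1000; f=c['frame']; cv2.imwrite('pics/slotz.png',cv2.resize(f[140:290,290:490,::-1],None,fx=4,fy=4,interpolation=cv2.INTER_CUBIC))
hsv=cv2.cvtColor(f,cv2.COLOR_RGB2HSV);h,sa,v=[hsv[...,i].astype(int) for i in range(3)]
yaw=np.radians(4.6); ey=np.array([-np.sin(yaw),np.cos(yaw)]); ex=np.array([np.cos(yaw),np.sin(yaw)]);c0=np.array([578.8,52.7])
B=(P[...,:2]-c0)@np.c_[ex,ey];z=P[...,2]
def p(m,n): 
    b=B[m]; print(n,m.sum(),np.percentile(b[:,0],[0,1,50,99,100]).round(1),np.percentile(b[:,1],[0,1,50,99,100]).round(1),np.median(z[m]).round(1))
    r_=cv2.minAreaRect(P[m][:,:2].astype(np.float32)); print('   ',np.round(r_[0],1),np.round(r_[1],1),round(r_[2],2))
near=(abs(B[...,0])<70)&(B[...,1]<60)&(B[...,1]>-215)
p(near&(h>100)&(h<125)&(sa>150)&(z>88)&(z<97)&(abs(B[...,0])<30),'fin')
pl=near&(abs(z-45)<2.5)&(abs(B[...,0])<38)&(B[...,1]<20)&(sa<60)&(B[...,1]>-115); p(pl,'plate')
p(near&(abs(z-34)<2.5)&(B[...,1]<-100),'deck')
# lines: deck edges ±60 
hole=near&(z<42)&(abs(B[...,0])<14)&(B[...,1]>-75)&(B[...,1]<5); p(hole,'hole z<42')
m2=near&(abs(z-34)>3)&(z<30)&(B[...,1]<-115)&(B[...,1]>-200)&(abs(B[...,0])<20); p(m2,'bedslot')
g=TCP=np.array([587.7,-44.8]); print('TCP at grip in bed',((g-c0)@np.c_[ex,ey]).round(1),'=> slot y',((g-c0)@ey+65).round(1))
# image-edge-based slot
print('wrist slot lm',[(x['pixel'],x['p'],((atz(c,[x['pixel'][::-1]],.045,W(c,s))[0,:2]*1000-c0)@np.c_[ex,ey]).round(1)) for x in vision.landmark_of('wrist','slot')[:1]])
ct=vision.capture('top')
print('top',[(x['pixel'],x['p'],((atz(ct,[x['pixel'][::-1]],.045,W(ct))[0,:2]*1000-c0)@np.c_[ex,ey]).round(1)) for x in vision.landmark_of('top','slot')[:1]])
E
```

```text
[ 0.58514075 -0.04365039  0.22027251]
fin 949 [-23.8 -23.3  -4.2  17.6  18.3] [-103.5 -103.4  -97.   -91.1  -91. ] 92.7
    [583.9 -44.5] [42.1 12.5] 4.74
plate 9690 [-37.  -36.6  -6.3  33.1  34.1] [-107.5 -106.4  -39.7   17.5   19.9] 45.9
    [580.8   8.9] [ 71.  127.4] 4.39
deck 13262 [-62.5 -61.6 -14.7  56.5  58.4] [-208.4 -206.9 -155.6 -102.8 -100.2] 34.9
    [ 589.  -101.1] [120.6 108.4] 4.25
hole z<42 663 [-7.  -4.7  6.1 12.  12.4] [-50.  -48.2 -26.1  -5.9  -5.4] 5.5
    [583.8  25.2] [19.1 44.5] 5.81
bedslot 1306 [-2.3 -2.   5.2 11.4 11.8] [-200.  -199.  -157.6 -115.9 -115.4] 5.1
    [ 596.2 -104.1] [13.8 84.6] 4.21
TCP at grip in bed [  1.1 -97.9] => slot y -32.9
wrist slot lm [([220.0, 400.6], 0.6, array([ -2.3, -29.6]))]
top [([231.6, 311.9], 0.56, array([ -5.4, -34.2]))]
```

View pics/slotz.png

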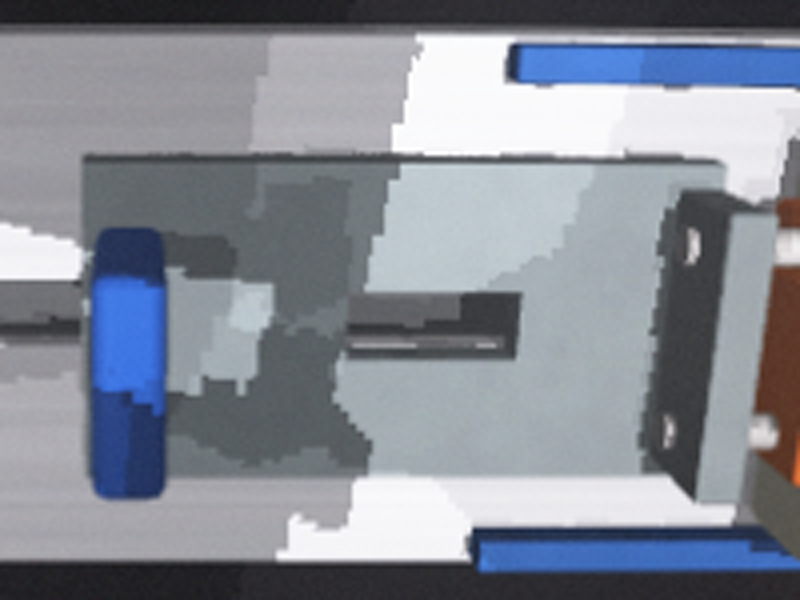

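```bash
python3 - <<'E'
from h import *
print(mv([.517,-.2915,.20],127))
E
```

```text
(array([ 0.0877, -0.2416,  0.0211]), array([-4.000e-02, -1.300e-01,  5.747e+01]))
```

Call:
step_arm --motion '[0.015,-0.04,0.01,0,0,10,0.06,0.03,-0.08,0.02,0,0,20,0.06,0.045,-0.12,0.02,0,0,30,0.06,0.06,-0.16,0.02,0,0,40,0.06,0.075,-0.2,0.02,0,0,50,0.06,0.0877,-0.2416,0.02,0,0,57.5,0.06,0.0877,-0.2416,0.02,0,0,57.5,0.06,0.0877,-0.2416,0.02,0,0,57.5,0.06,0.0877,-0.2416,0.02,0,0,57.5,0.06,0.0877,-0.2416,0.02,0,0,57.5,0.06]'

```text
t: 11.35
ee_pos: [0.5179, -0.2906, 0.2024]
ee_rot: [3.142, -0.0, 2.218]
wrist_force: [-0.0, -0.2, 0.3]
opening: 0.0602
```

```bash
cat > key.py <<'E'
from h import *
s=sensors.observe(); print(s['t'],s['ee_pos'].round(4),np.degrees(s['ee_rot']).round(1),s['joint_positions'].round(2)); c=cap('wrist','w2.png')
P=cloud(c,W(c,s))*1000; hsv=cv2.cvtColor(c['frame'],cv2.COLOR_RGB2HSV);h,sa,v=[hsv[...,i].astype(int) for i in range(3)]
z=P[...,2]
D=np.linalg.norm(P[...,:2]-[517,-291.5],axis=-1)
for zl in (76,):
    m=((h<6)|(h>174))&(sa>150)&(z>zl)&(z<84)&(D<45)
    print(m.sum(),np.median(z[m]),cv2.minAreaRect(P[m][:,:2].astype(np.float32)))
m=(sa<60)&(z>42)&(z<52)&(D<32); print('collar',m.sum(),np.median(z[m]),cv2.minEnclosingCircle(P[m][:,:2].astype(np.float32)))
E
python3 key.py
```

```text
11.35 [ 0.5179 -0.2906  0.2024] [180.   -0.  127.1] [-0.6   0.04  1.83  0.    1.27 -1.25]
1530 79.74542258415767 ((515.1412353515625, -288.9987487792969), (13.593626022338867, 63.113956451416016), 35.85831832885742)
collar 1410 45.90706532783192 ((515.7434692382812, -291.3980407714844), 26.749507904052734)
```

View pics/w2.png

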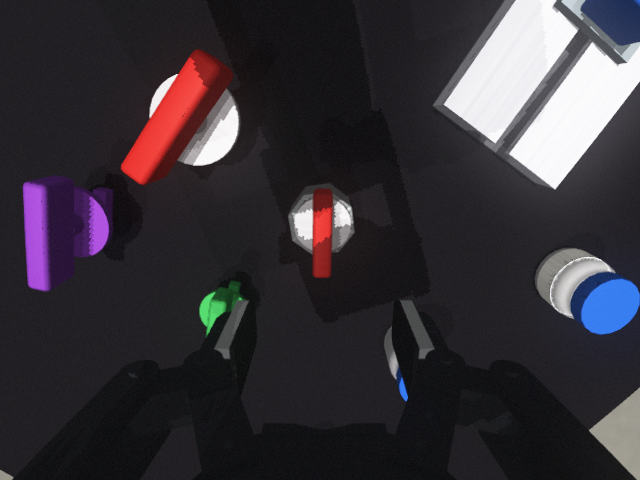

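```bash
python3 - <<'E'
from h import *
print(mv([.516,-.290,.073],126))
E
```

```text
(array([ 0.0017, -0.0011,  0.1295]), array([ 0.  , -0.  ,  1.06]))
```

Call:
step_arm --motion '[0.0017,-0.001,0.05,0,0,1,0.06,0.0017,-0.001,0.1,0,0,1,0.06,0.0017,-0.001,0.124,0,0,1,0.06,0.0017,-0.001,0.129,0,0,1,0.06,0.0017,-0.001,0.129,0,0,1,0.05]'

```text
t: 12.02
ee_pos: [0.5163, -0.2909, 0.0743]
ee_rot: [3.141, 0.001, 2.199]
wrist_force: [-0.0, 0.3, 0.2]
opening: 0.0501
```

Call:
step_arm --motion '[0,0,0,0,0,0,0.02,0,0,0,0,0,0,0.005,0,0,0,0,0,0,0.005,0,0,0,0,0,0,0.005]'

```text
t: 12.52
ee_pos: [0.5167, -0.2915, 0.0752]
ee_rot: [3.141, 0.003, 2.199]
wrist_force: [-0.8, -0.5, 6.4]
opening: 0.0131
```

Call:
step_arm --motion '[0,0,-0.01,0,0,0,0.005,0,0,-0.03,0,0,0,0.005,0,0,-0.06,0,0,0,0.005,0,0,-0.1,0,0,0,0.005,0,0,-0.125,0,0,0,0.005,0,0,-0.125,0,0,0,0.005]'

```text
t: 13.28
ee_pos: [0.517, -0.2916, 0.2024]
ee_rot: [3.139, 0.006, 2.199]
wrist_force: [-0.2, -0.1, -1.4]
opening: 0.0129
```

```bash
python3 - <<'E'
from h import *
yaw=np.radians(4.6); ey=np.array([-np.sin(yaw),np.cos(yaw)]); c0=np.array([578.8,52.7])
t=c0+ey*-33; print(t); print(mv([t[0]/1000,t[1]/1000,.2],94.5))
E
```

```text
[581.4465645   19.80629701]
(array([0.2142, 0.2351, 0.0016]), array([ 0.21,  0.28, 31.47]))
```

Call:
step_arm --motion '[0.035,0.039,0,0,0,6,0.005,0.071,0.078,0,0,0,12,0.005,0.107,0.117,0,0,0,18,0.005,0.143,0.157,0,0,0,24,0.005,0.178,0.196,0,0,0,29,0.005,0.203,0.223,0,0,0,31.5,0.005,0.2142,0.2351,0,0,0,31.5,0.005,0.2142,0.2351,0,0,0,31.5,0.005,0.2142,0.2351,0,0,0,31.5,0.005]'

```text
t: 14.4
ee_pos: [0.5798, 0.0196, 0.198]
ee_rot: [-3.141, 0.0, 1.648]
wrist_force: [-0.2, 0.9, -2.0]
opening: 0.0128
```

```bash
python3 - <<'E'
from h import *
s=sensors.observe(); print(s['t'],s['ee_pos'].round(4),np.degrees(s['ee_rot']).round(2),s['wrist_force'].round(1))
c=cap('wrist','w3.png'); s=sensors.observe();print(s['ee_pos'].round(4)); np.savez('w3.npz',f=c['frame'],d=c['depth'],W=W(c,s))
c=cap('top','t3.png'); c=cap('scene','s3.png')
E
```

```text
14.4 [0.5798 0.0196 0.198 ] [-1.7994e+02  2.0000e-02  9.4430e+01] [-0.2  0.9 -2. ]
[0.5799 0.0194 0.1982]
```

View pics/w3.png

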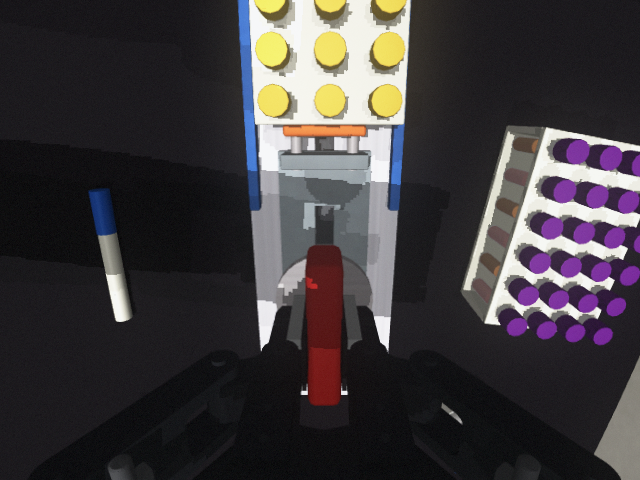

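View pics/t3.png

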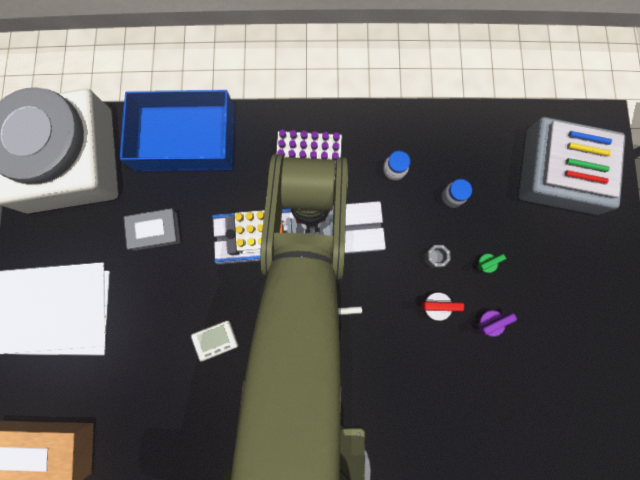

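View pics/s3.png

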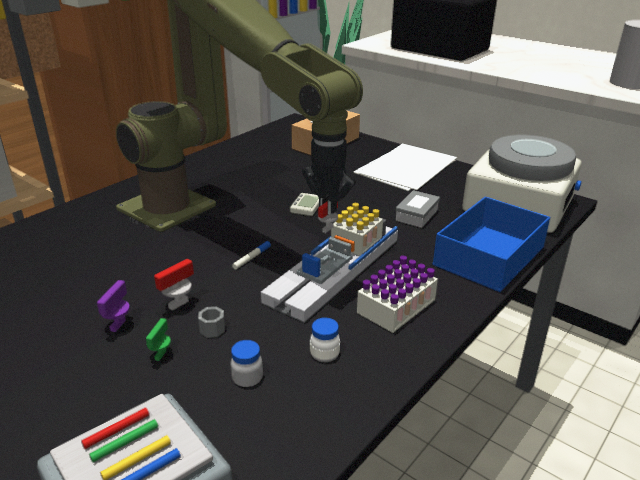

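```bash
cat > w3.py <<'E'
from h import *
import sys
d=np.load(sys.argv[1]);f=d['f'];Wm=d['W']
c={'frame':f,'depth':d['d']}
s=sensors.observe()
cc=dict(fovy=67.53197695089771,cx=323.8738030699783,cy=240.24635039695067,dist_coeffs=[-0.06265685,0,0,0,0],depth=d['d'])
P=cloud(cc,Wm)*1000; hsv=cv2.cvtColor(f,cv2.COLOR_RGB2HSV);h,sa,v=[hsv[...,i].astype(int) for i in range(3)]
yaw=np.radians(4.6); ey=np.array([-np.sin(yaw),np.cos(yaw)]); ex=np.array([np.cos(yaw),np.sin(yaw)]);c0=np.array([578.8,52.7])
B=(P[...,:2]-c0)@np.c_[ex,ey];z=P[...,2]
tcp=(s['ee_pos'][:2]*1000-c0)@np.c_[ex,ey]; print('tcp bed',tcp.round(1),s['ee_pos'][2])
def p(m,n):
    b=B[m]
    if len(b)<5: print(n,len(b)); return
    r_=cv2.minAreaRect(P[m][:,:2].astype(np.float32)); rc=(np.array(r_[0])-c0)@np.c_[ex,ey]
    print(n,m.sum(),'x',np.percentile(b[:,0],[0,1,50,99,100]).round(1),'y',np.percentile(b[:,1],[0,1,50,99,100]).round(1),np.median(z[m]).round(1),'| rect c',rc.round(1),np.round(r_[1],1),round(r_[2],2))
near=(abs(B[...,0])<75)&(B[...,1]<150)&(B[...,1]>-215)
bl=(h>100)&(h<125)&(sa>150)
p(near&bl&(z<60)&(B[...,0]<-35),'guideL'); p(near&bl&(z<60)&(B[...,0]>35),'guideR')
ora=near&(h>6)&(h<20)&(sa>150)&(z<76)&(z>64); p(ora,'padtop')
for y0 in (0,-10,5):
    st=near&(abs(B[...,1]-y0)<4)&(abs(z-45.5)<3)&(sa<70)&(abs(B[...,0])<40); p(st,'plate@%d'%y0)
    st=near&(abs(B[...,1]-y0)<4)&(abs(z-34.5)<3)&(sa<70)&(abs(B[...,0])<65); p(st,'deck@%d'%y0)
p(near&(z<40)&(abs(B[...,0])<14)&(B[...,1]<0)&(B[...,1]>-35),'hole')
red=((h<6)|(h>174))&(sa>150)&near&(z>150)
zt=np.percentile(z[red],97) if red.any() else 0; print('handle top z',zt)
p(red&(z>zt-3),'handle top')
E
python3 w3.py w3.npz; python3 -c "
import cv2;a=cv2.imread('pics/w3.png')[130:420,230:420];cv2.imwrite('pics/w3z.png',cv2.resize(a,None,fx=2,fy=2,interpolation=2))"
```

```text
tcp bed [ -1.4 -33.2] 0.1983817243074009
guideL 2028 x [-69.6 -59.9 -56.2 -52.7 -52.3] y [-16.7 -14.9  61.6 128.2 129.5] 45.2 | rect c [-60.9  56.4] [ 17.2 146.2] 4.46
guideR 782 x [49.6 49.9 53.5 57.1 57.5] y [-17.2 -16.5  15.6  45.7  46.4] 45.2 | rect c [53.6 14.6] [ 7.8 63.6] 3.75
padtop 867 x [-28.9 -28.   -1.3  25.4  26.3] y [40.2 40.2 43.5 46.9 46.9] 70.9 | rect c [-1.3 43.5] [55.2  6.6] 4.33
plate@0 958 x [-36.8 -36.1  -2.3  32.6  33.3] y [-4.  -4.   0.   3.9  4. ] 46.3 | rect c [-1.8 -0. ] [70.1  8. ] 4.58
deck@0 365 x [-52.4 -52.2  35.2  49.5  49.5] y [-4.  -3.9  0.   3.9  4. ] 35.2 | rect c [-1.4 -0.1] [101.9   7.7] 4.36
plate@-10 903 x [-36.6 -36.3  -2.3  32.4  32.8] y [-14.  -13.7 -10.   -6.1  -6. ] 46.3 | rect c [ -1.9 -10. ] [69.4  7.9] 4.57
deck@-10 356 x [-52.3 -52.3  35.2  49.4  49.6] y [-14.  -14.  -10.   -6.2  -6. ] 35.2 | rect c [ -1.3 -10.1] [101.9   7.9] 4.5
plate@5 932 x [-36.8 -35.9  -1.5  32.8  33.1] y [1.  1.2 5.  9.  9. ] 46.2 | rect c [-1.9  5. ] [69.9  8. ] 4.58
deck@5 375 x [-52.3 -52.1  34.9  49.4  49.5] y [1.  1.1 5.1 8.9 9. ] 35.3 | rect c [-1.4  4.9] [101.8   8. ] 4.69
hole 230 x [-9.8 -9.8 -1.7  5.6  5.7] y [-35.  -34.9 -28.8 -18.  -16.5] 5.3 | rect c [ -2.1 -25.7] [15.4 18.6] 4.32
handle top z 203.87668528950715
handle top 4656 x [-8.3 -7.9 -1.5  4.8  5.2] y [-61.7 -60.2 -25.9   0.5  50.5] 202.7 | rect c [-1.5 -5.6] [ 13.4 112.3] 4.42
```

View pics/w3z.png

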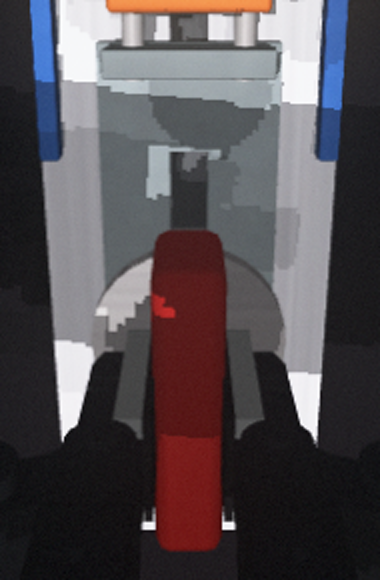

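```bash
cat >> w3.py <<'E'
print('---')
zc=z[(sa<80)&near&(z>150)&(z<185)&(abs(B[...,1]-tcp[1])<35)&(abs(B[...,0]-tcp[0])<26)]
print(np.histogram(zc,bins=np.arange(150,186,3)))
hm=red&(z>zt-6)&(abs(B[...,0]+1.5)<4); 
print('handle y strip',np.percentile(B[hm][:,1],[0,.5,2,50,98,99.5,100]).round(1))
for zz,l in ((46.3,'slot end'),):
    for row in (204,205.5,207): 
        q=atz(cc,[(324,row)],zz/1000,Wm)[0,:2]*1000; print(l,row,((q-c0)@np.c_[ex,ey]).round(1))
cm=(sa<80)&near&(z>162)&(z<176)&(abs(B[...,1]-tcp[1])<35)
from scipy.optimize import least_squares
E
python3 w3.py w3.npz | sed -n '/---/,$p'; python3 -c "
import cv2;a=cv2.imread('pics/w3.png')[190:300,260:380];cv2.imwrite('pics/w3y.png',cv2.resize(a,None,fx=5,fy=5,interpolation=2))"
```

```text
---
(array([   0,    0,    0,    0,   40,  188, 1803,    0,    0,    3,   67]), array([150, 153, 156, 159, 162, 165, 168, 171, 174, 177, 180, 183]))
handle y strip [-61.7 -60.6 -59.3 -25.    1.   50.5  50.5]
slot end 204 [ -1.6 -12.6]
slot end 205.5 [ -1.6 -13.8]
slot end 207 [ -1.6 -15. ]
```

View pics/w3y.png

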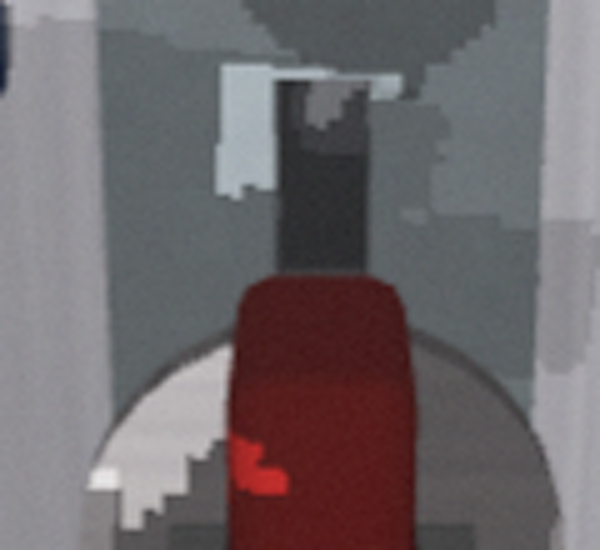

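```bash
cat >> w3.py <<'E'
print('===')
cm=(sa<80)&near&(z>166.5)&(z<172)&(abs(B[...,1]-tcp[1])<35)&(abs(B[...,0]-tcp[0])<26)
b=B[cm]
# boundary: farthest +y point per x-bin
E_=[]
for x0 in np.arange(-24,22,1.5):
    w=b[(b[:,0]>=x0)&(b[:,0]<x0+1.5)]
    if len(w)>4: E_.append((w[:,0].mean(),w[:,1].max()))
E_=np.array(E_); print(E_.round(1).tolist())
g=E_[(abs(E_[:,0]+1.5)>9)&(abs(E_[:,0]+1.5)<21)]
res=least_squares(lambda q:np.hypot(g[:,0]-q[0],g[:,1]-q[1])-23,[-1.5,-30]); print(res.x.round(1),np.abs(res.fun).mean().round(2))
E
python3 w3.py w3.npz | sed -n '/===/,$p'
```

```text
===
[[-23.2, -21.3], [-21.7, -19.0], [-20.2, -16.5], [-18.8, -15.0], [-17.3, -13.6], [-15.8, -12.0], [-14.2, -11.3], [-12.7, -10.5], [-11.2, -9.8], [-10.2, -9.4], [7.2, -9.6], [8.2, -9.8], [9.7, -10.5], [11.3, -11.8], [12.8, -12.6], [14.2, -14.2], [15.7, -15.4], [17.2, -17.5], [18.7, -19.4], [20.2, -23.4], [21.1, -29.6]]
[ -1.7 -30.5] 0.11
```

Call:
step_arm --motion '[-0.002,0,0.02,0,0,0,0.005,-0.0022,0,0.05,0,0,0,0.005,-0.0022,0,0.072,0,0,0,0.005,-0.0022,0,0.08,0,0,0,0.005,-0.0022,0,0.08,0,0,0,0.005,-0.0022,0,0.08,0,0,0,0.005]'

```text
t: 15.3
ee_pos: [0.5811, 0.0183, 0.1195]
ee_rot: [3.14, 0.0, 1.649]
wrist_force: [0.1, 0.4, -1.1]
opening: 0.0129
```

```bash
python3 - <<'E'
from h import *
s=sensors.observe(); print(s['t'],s['ee_pos'].round(4),np.degrees(s['ee_rot']).round(2),s['wrist_force'].round(1))
c=cap('wrist','w4.png'); np.savez('w4.npz',f=c['frame'],d=c['depth'],W=W(c,s))
yaw=np.radians(4.6); ey=np.array([-np.sin(yaw),np.cos(yaw)]); ex=np.array([np.cos(yaw),np.sin(yaw)]);c0=np.array([578.8,52.7])
print((s['ee_pos'][:2]*1000-c0)@np.c_[ex,ey])
a=cap('scene')['frame'][180:320,250:420,::-1];cv2.imwrite('pics/s4.png',cv2.resize(a,None,fx=4,fy=4,interpolation=2))
E
```

```text
15.3 [0.5811 0.0183 0.1195] [1.799e+02 2.000e-02 9.447e+01] [ 0.1  0.4 -1.1]
[ -0.45617368 -34.47419371]
```

View pics/w4.png

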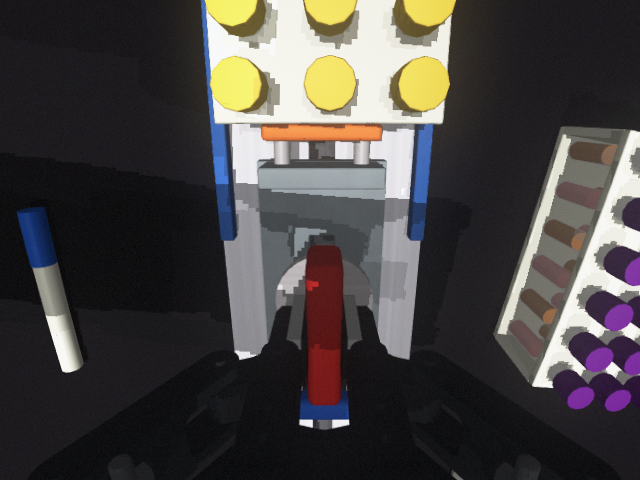

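View pics/s4.png

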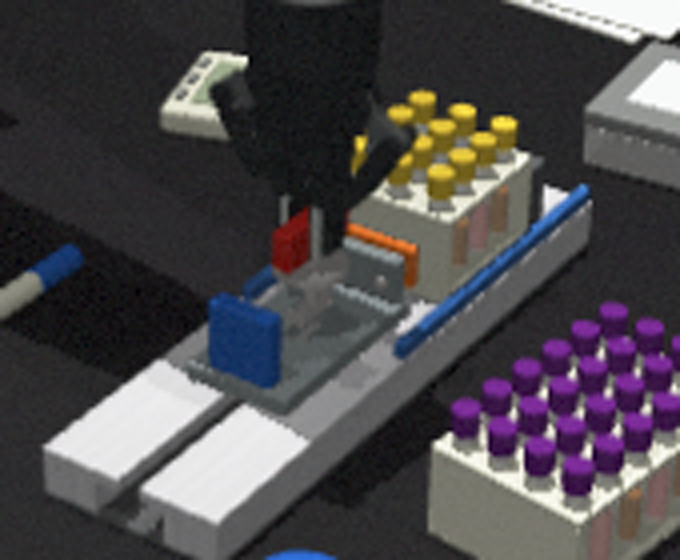

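```bash
sed -i 's/(z>150)&(z<185)/(z>70)\&(z<105)/; s/z>166.5)&(z<172)/z>tcpz-33)\&(z<tcpz-25)/; s/near&(z>150)$/near\&(z>110)/; s/np.arange(150,186,3)/np.arange(70,106,3)/' w3.py; sed -i "s/^def p(m,n):/tcpz=s['ee_pos'][2]*1000\ndef p(m,n):/" w3.py; python3 w3.py w4.npz
```

```text
tcp bed [ -0.4 -34.4] 0.11973703362528623
guideL 1935 x [-73.5 -60.2 -57.5 -52.8 -52.5] y [-16.9 -15.6  25.9 103.7 106.2] 45.0 | rect c [-63.3  44.7] [ 20.8 123.1] 5.14
guideR 1381 x [49.5 49.8 53.5 57.1 57.5] y [-17.  -16.1  17.5  46.   46.5] 44.9 | rect c [53.5 14.8] [ 7.9 63.5] 4.73
padtop 1934 x [-29.1 -28.2  -1.5  25.5  26.3] y [39.9 40.  43.7 47.3 47.4] 70.7 | rect c [-1.4 43.6] [55.5  7.3] 4.37
plate@0 1724 x [-36.2 -35.5  -1.3  32.5  33.4] y [-4.  -3.9  0.1  3.9  4. ] 46.0 | rect c [-1.4 -0. ] [69.6  8. ] 4.6
deck@0 647 x [-52.8 -52.5 -38.4  49.4  49.6] y [-4.  -3.9 -0.1  3.9  4. ] 35.0 | rect c [-1.6 -0. ] [102.5   8. ] 4.59
plate@-10 1639 x [-36.4 -35.6  -1.4  32.5  33.3] y [-14.  -13.9  -9.9  -6.1  -6. ] 46.0 | rect c [ -1.6 -10. ] [69.7  8. ] 4.64
deck@-10 627 x [-52.8 -52.5 -38.5  49.3  49.5] y [-14.  -13.9 -10.   -6.1  -6. ] 35.1 | rect c [ -1.6 -10. ] [102.3   7.9] 4.59
plate@5 1766 x [-36.3 -35.6  -1.3  32.6  33.4] y [1.  1.1 5.  8.9 9. ] 46.0 | rect c [-1.5  5. ] [69.7  8. ] 4.59
deck@5 658 x [-52.9 -52.6  35.3  49.3  49.8] y [1.  1.1 5.1 8.9 9. ] 35.0 | rect c [-1.5
[... 227 characters left out ...]
-61.2 -27.   -0.7  49.3] 124.1 | rect c [-0.4 -6.9] [ 13.4 112.4] 4.3
---
(array([   0,    0,    0,    0,    4,   90, 1714,  221,    0,    0,   23]), array([ 70,  73,  76,  79,  82,  85,  88,  91,  94,  97, 100, 103]))
handle y strip [-62.6 -61.8 -60.3 -26.2  -0.3   0.1  49.3]
slot end 204 [-0.2  4.4]
slot end 205.5 [-0.2  3.5]
slot end 207 [-0.2  2.7]
===
[[-22.8, -26.3], [-21.8, -21.6], [-20.2, -19.1], [-18.7, -17.6], [-17.3, -15.5], [-15.8, -14.4], [-14.2, -13.0], [-12.7, -12.3], [-11.3, -11.4], [-9.9, -10.4], [-8.9, -10.3], [8.5, -10.6], [9.8, -11.3], [11.2, -11.9], [12.7, -13.0], [14.3, -13.9], [15.7, -15.2], [17.2, -17.0], [18.7, -19.1], [20.2, -21.5], [21.6, -24.9]]
[ -0.7 -31.6] 0.14
```

Call:
step_arm --motion '[-0.001,-0.0009,0,0,0,0,0.005,-0.001,-0.0009,0.003,0,0,0,0.005,-0.001,-0.0009,0.006,0,0,0,0.005,-0.001,-0.0009,0.008,0,0,0,0.005,-0.001,-0.0009,0.01,0,0,0,0.005,-0.001,-0.0009,0.012,0,0,0,0.005]'

```text
t: 16.15
ee_pos: [0.5795, 0.0174, 0.1063]
ee_rot: [-3.142, 0.0, 1.649]
wrist_force: [-1.3, 0.3, -0.8]
opening: 0.0125
```

Call:
step_arm --motion '[0,0,0,0,0,0,0.005,0,0,0.002,0,0,0,0.005]'

```text
t: 16.4
ee_pos: [0.5797, 0.0174, 0.1046]
ee_rot: [3.141, 0.0, 1.649]
wrist_force: [-0.3, -0.2, -1.1]
opening: 0.013
```

```bash
python3 - <<'E'
from h import *
s=sensors.observe(); print(s['t'],s['ee_pos'].round(4),np.degrees(s['ee_rot']).round(2),s['wrist_force'].round(1))
c=cap('wrist','w5.png'); np.savez('w5.npz',f=c['frame'],d=c['depth'],W=W(c,s))
E
python3 w3.py w5.npz|egrep 'tcp|plate|handle t|guide|pad|^\['
```

```text
16.4 [0.5797 0.0174 0.1046] [179.97   0.    94.47] [-0.3 -0.2 -1.1]
tcp bed [ -2.1 -35.2] 0.10423123859909411
guideL 1893 x [-74.  -60.2 -56.7 -52.8 -52.5] y [-17.1 -15.7  20.5  96.5 101. ] 45.0 | rect c [-63.2  42. ] [ 21.4 118. ] 4.61
guideR 1591 x [49.5 49.7 53.6 57.1 71.8] y [-17.3 -16.3  18.5  46.   46.9] 44.9 | rect c [60.7 14.8] [22.3 64.3] 4.55
padtop 2372 x [-29.  -28.2  -1.2  25.1  26. ] y [39.9 40.  43.8 47.4 47.5] 70.7 | rect c [-1.5 43.7] [55.1  7.5] 4.43
plate@0 1989 x [-36.5 -35.6  -1.2  32.6  33.4] y [-4.  -3.9 -0.   3.9  4. ] 46.0 | rect c [-1.5 -0. ] [69.9  8. ] 4.6
plate@-10 1852 x [-36.4 -35.7  -1.8  32.6  33.3] y [-14.  -13.9  -9.9  -6.1  -6. ] 46.0 | rect c [ -1.6 -10. ] [69.7  8. ] 4.63
plate@5 2048 x [-36.5 -35.7  -1.2  32.6  33.3] y [1.  1.1 5.  8.9 9. ] 46.0 | rect c [-1.6  5. ] [69.8  8. ] 4.6
handle top z 226.19320113052598
handle top 21 x [-1.6 -1.6 -1.6 -1.6 -1.6] y [48.5 48.5 48.5 48.5 48.5] 226.2 | rect c [-1.6 48.5] [0. 0.] 0.0
[[-23.2, -22.6], [-21.7, -20.0], [-20.2, -18.2], [-18.7, -17.0], [-17.3, -15.3], [-15.7, -13.7], [-14.2, -12.9], [-12.7, -12.2], [-11.4, -11.5], [-10.4, -11.6], [7.1, -11.5], [8.3, -12.1], [9.7, -12.7], [11.2, -13.6], [12.8, -14.9], [14.2, -16.1], [15.7, -17.8], [17.2, -19.5], [18.7, -22.3], [20.1, -26.0]]
[ -2.  -32.4] 0.11
```

Call:
step_arm --motion '[0,0.0005,0.002,0,0,0,0.005,0,0.0005,0.005,0,0,0,0.005,0,0.0005,0.008,0,0,0,0.005,0,0.0005,0.011,0,0,0,0.005,0,0.0005,0.014,0,0,0,0.005,0,0.0005,0.017,0,0,0,0.005,0,0.0005,0.019,0,0,0,0.005,0,0.0005,0.02,0,0,0,0.005]'

```text
t: 17.45
ee_pos: [0.58, 0.0174, 0.0843]
ee_rot: [-3.141, -0.0, 1.649]
wrist_force: [0.4, 0.0, -1.9]
opening: 0.0132
```

Call:
step_arm --motion '[0,0,0.001,0,0,0,0.005,0,0,0.002,0,0,0,0.005,0,0,0.003,0,0,0,0.005]'

```text
t: 17.82
ee_pos: [0.5801, 0.0174, 0.0815]
ee_rot: [3.141, 0.0, 1.649]
wrist_force: [0.1, -0.2, -1.5]
opening: 0.0127
```

Call:
step_arm --motion '[0,0,0.001,0,0,0,0.005,0,0,0.002,0,0,0,0.005]'

```text
t: 18.08
ee_pos: [0.5801, 0.0175, 0.0802]
ee_rot: [-3.141, -0.0, 1.649]
wrist_force: [-5.0, 0.7, 7.8]
opening: 0.0131
```

Call:
step_arm --motion '[0,0,-0.001,0,0,0,0.005,4e-05,-0.0005,-0.001,0,0,10,0.005,0.00016,-0.0009,-0.001,0,0,20,0.005,0.0004,-0.00135,-0.001,0,0,30,0.005,0.0006,-0.0017,-0.001,0,0,40,0.005,0.001,-0.0021,-0.001,0,0,50,0.005,0.00135,-0.0023,-0.001,0,0,60,0.005]'

```text
t: 18.95
ee_pos: [0.5776, 0.0185, 0.0802]
ee_rot: [3.141, -0.0, 0.596]
wrist_force: [0.1, 0.2, -0.8]
opening: 0.013
```

Call:
step_arm --motion '[4e-05,-0.0005,0,0,0,10,0.005,0.00016,-0.0009,0,0,0,20,0.005,0.0004,-0.00135,0,0,0,30,0.005,0.0004,-0.00135,0,0,0,30,0.005,0.0004,-0.00135,0,0,0,30,0.005]'

```text
t: 19.58
ee_pos: [0.5771, 0.0199, 0.0803]
ee_rot: [3.142, 0.0, 0.08]
wrist_force: [-0.1, 0.7, -0.9]
opening: 0.0128
```

```bash
python3 - <<'E'
from h import *
s=sensors.observe(); print(s['t'],s['ee_pos'].round(4),np.degrees(s['ee_rot']).round(2),s['wrist_force'].round(1),s['joint_positions'].round(2))
c=cap('wrist','w6.png');a=cap('scene')['frame'][180:320,250:420,::-1];cv2.imwrite('pics/s6.png',cv2.resize(a,None,fx=4,fy=4,interpolation=2))
E
```

```text
19.575 [0.5771 0.0199 0.0803] [1.80e+02 1.00e-02 4.61e+00] [-0.1  0.7 -0.9] [-0.06  0.14  1.95 -0.    1.06  1.43]
```

View pics/w6.png

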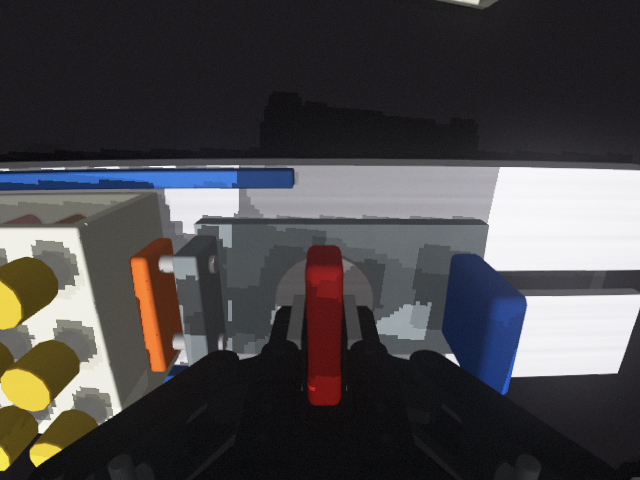

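View pics/s6.png

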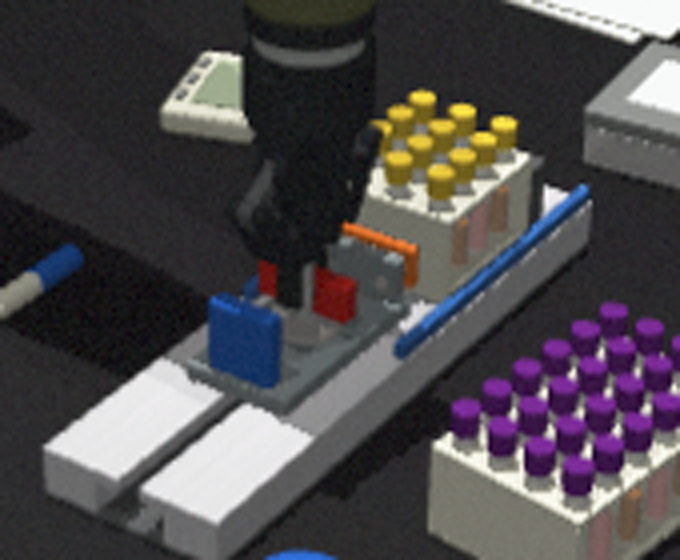

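Call:
step_arm --motion '[0,0,0.0008,0,0,0,0.005,0,0,0.0008,0,0,0,0.02,0,0,0.0008,0,0,0,0.03,0,0,0.0008,0,0,0,0.035,0,0,0.0008,0,0,0,0.035]'

```text
t: 20.3
ee_pos: [0.5772, 0.0199, 0.0796]
ee_rot: [-3.142, 0.0, 0.078]
wrist_force: [0.4, 0.2, 0.5]
opening: 0.0349
```

Call:
step_arm --motion '[0,0,-0.01,0,0,0,0.035,0,0,-0.04,0,0,0,0.035,0,0,-0.09,0,0,0,0.035,0,0,-0.15,0,0,0,0.035,0,0,-0.17,0,0,0,0.035,0,0,-0.17,0,0,0,0.035]'

```text
t: 21.05
ee_pos: [0.5781, 0.0199, 0.2521]
ee_rot: [3.141, -0.004, 0.078]
wrist_force: [0.6, 0.3, -0.7]
opening: 0.035
```

```bash
python3 - <<'E'
from h import *
s=sensors.observe(); print(s['t'],s['ee_pos'].round(4),s['wrist_force'].round(1))
c=cap('wrist','w7.png'); np.savez('w7.npz',f=c['frame'],d=c['depth'],W=W(c,s))
P=cloud(c,W(c,s))*1000; hsv=cv2.cvtColor(c['frame'],cv2.COLOR_RGB2HSV);h,sa,v=[hsv[...,i].astype(int) for i in range(3)];z=P[...,2]
m=((h<6)|(h>174))&(sa>150)&(z>60)&(z<100)
print('handle z',np.percentile(z[m],[2,50,98]),cv2.minAreaRect(P[m&(z>80)][:,:2].astype(np.float32)))
a=cap('scene')['frame'][180:320,250:420,::-1];cv2.imwrite('pics/s7.png',cv2.resize(a,None,fx=4,fy=4,interpolation=2))
E
python3 w3.py w7.npz|egrep 'pad|plate'
```

```text
21.05 [0.5781 0.0199 0.2521] [ 0.6  0.3 -0.7]
handle z [69.63961019 84.85347947 99.33499758] ((479.97259521484375, -137.6092987060547), (419.28857421875, 57.544193267822266), 58.3315315246582)
padtop 554 x [-29.1 -28.3  -0.8  26.2  26.7] y [39.3 39.5 43.  47.1 47.7] 70.8 | rect c [-1.2 43.6] [55.8  8.4] 4.98
plate@0 627 x [-36.9 -36.2   0.3  33.   33.5] y [-4.  -3.9 -0.   3.9  4. ] 46.1 | rect c [-1.7 -0. ] [70.4  8. ] 4.59
plate@-10 483 x [-37.  -36.4   7.8  33.3  33.5] y [-13.8 -13.7  -9.3  -6.1  -6. ] 46.0 | rect c [-1.8 -9.9] [70.5  7.7] 4.56
plate@5 624 x [-36.9 -36.5   0.2  33.3  33.5] y [1.  1.1 4.9 8.9 9. ] 46.0 | rect c [-1.7  5. ] [70.4  8. ] 4.59Traceback (most recent call last):
  File "w3.py", line 32, in <module>
    print('handle y strip',np.percentile(B[hm][:,1],[0,.5,2,50,98,99.5,100]).round(1))
                           ~~~~~~~~~~~~~^^^^^^^^^^^^^^^^^^^^^^^^^^^^^^^^^^^^
    return _quantile_unchecked(
        a, q, axis, out, overwrite_input, method, keepdims, weights)
    return _ureduce(a,
                    func=_quantile_ureduce_func,
    ...<5 lines>...
                    overwrite_input=overwrite_input,
                    method=method)
    r = func(a, **kwargs)
    result = _quantile(arr,
                       quantiles=q,
    ...<2 lines>...
                       out=out,
                       weights=wgt)
    slices_having_nans = np.isnan(arr[-1, ...])
                                  ~~~^^^^^^^^^
IndexError: index -1 is out of bounds for axis 0 with size 0
```

View pics/w7.png

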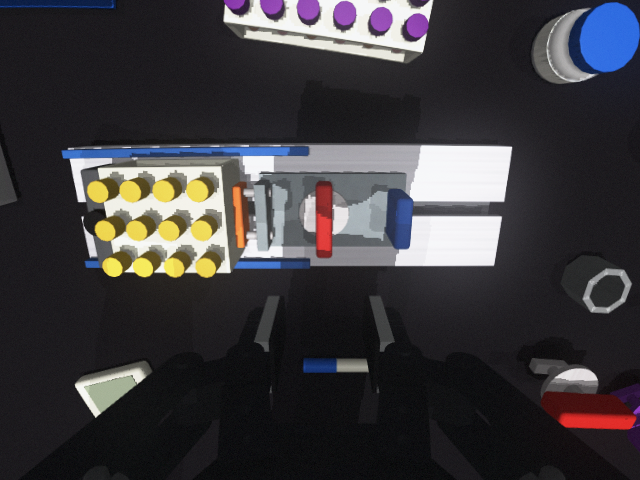

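View pics/s7.png

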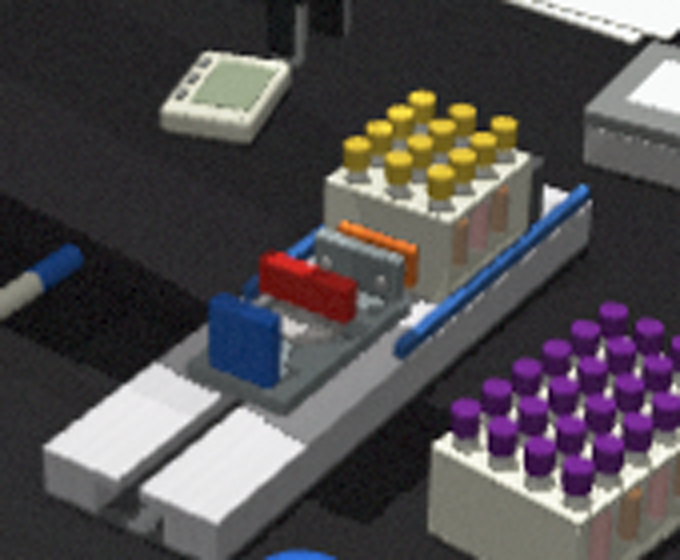

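```bash
python3 - <<'E'
from h import *
s=sensors.observe(); c=vision.capture('wrist'); P=cloud(c,W(c,s))*1000
hsv=cv2.cvtColor(c['frame'],cv2.COLOR_RGB2HSV);h,sa,v=[hsv[...,i].astype(int) for i in range(3)];z=P[...,2]
yaw=np.radians(4.6); ey=np.array([-np.sin(yaw),np.cos(yaw)]); ex=np.array([np.cos(yaw),np.sin(yaw)]);c0=np.array([578.8,52.7]);B=(P[...,:2]-c0)@np.c_[ex,ey]
n=(abs(B[...,0])<60)&(abs(B[...,1])<150)
m=((h<6)|(h>174))&(sa>150)&n&(z>80)&(z<90); print('handle',np.median(z[m]),cv2.minAreaRect(P[m][:,:2].astype(np.float32)),B[m].mean(0))
m=n&(sa<70)&(z>62)&(z<76)&(abs(B[...,0])<27)&(B[...,1]>5)&(B[...,1]<35); print('post',np.percentile(B[m][:,1],[0,2,50,98,100]))
m=n&(h>6)&(h<20)&(sa>150)&(z>66)&(z<74);print('pad',np.percentile(B[m][:,1],[0,2,50,98,100]))
E
python3 meas.py p8 | head -7
```

```text
handle 84.87071113499283 ((579.4778442382812, 20.67131996154785), (62.25028991699219, 12.691092491149902), 4.079163074493408) [ -1.06287384 -31.57548826]
post [17.32218011 17.55511539 21.88510036 27.41556738 33.53154079]
pad [39.46737205 39.67693882 43.0875348  47.1182063  47.69095977]
21.2 [0.576 0.02  0.247] [-0.02  0.43 -0.37] 0.035165918468667776
pad 47 x [-7.2 -6.8  8.4 24.9 25.5] y [37.3 37.4 41.  45.  45.3]
stop 325 x [-44.7 -43.8  -4.2  39.7  48.6] y [136.1 149.4 158.3 168.1 171. ]
rack 463 x [-41.9 -40.4  -1.3  45.9  47.6] y [ 46.4  92.3 119.4 143.6 145.4]
caps 252 x [-34.5 -33.5   2.9  38.1  40.7] y [ 83.2  88.2 113.6 138.7 141.3]
post? 59 x [-8.6 -7.   8.  23.1 24.8] y [-41.3  15.4  20.1  24.9  25.2]
W pad 590 x [-28.9 -26.6  -1.   25.6  27. ] y [39.3 39.6 43.  47.  47.8]
```

```bash
python3 -c "
from cell import r,sensors
print(sensors.observe()['t'], r.close_job())"
```

```text
the job is handed in; nothing more can be done
21.3 None
```

The clamp has pushed the yellow-capped rack up against the end stop, and the T-key is locked in it. I handed the job in at 21.3 s; it reports no verdict.

- **Clamp:** I moved it 88 mm by its fin. The rack's front measured 145 mm, level with the stop face. The pad squeeze came out at 8 to 8.5 mm of 18, both from the images (post-to-pad gap about 20 mm against 28 mm free) and from the force (15.3 N against about 10 N of friction). The clamp did not move when I let go.
- **Key:** I took the small red key from the grey cup, not the larger red one beside it. It went through both slots without touching anything, and the collar met the clamp at 7.8 N. I then turned it 90° about its own axis and released it. Its handle top reads 84.9 mm, where 84 mm is expected. The handle lies about 0.5° off square across the bed. The lock itself shows only in the handle's angle and height, because the head is out of sight below the deck.
- **Checks that disagreed:** the top and wrist cameras differed by 2 to 3 mm, so I used the wrist camera together with where the gripper had closed on the fin. Some colour filters picked up stray points, and one measuring script crashed on its final line; I repeated that measurement with a cleaner filter.
- **Bystanders:** I did not touch any, and those in the last pictures stood where they were. The gripper ended clear of everything.

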